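# Check the air pressure of a clamped bicycle shock

### The arm

A 6-joint arm with a two-finger parallel gripper is mounted at the origin on the work surface. World frame = base frame: x ahead of the robot, y to its left, z up, the work surface at z = 0. Lengths are in m, angles in rad, forces in N, time in s.
With the tool pointing down it reaches from about 0.35 to 0.85 m from the base axis. Payload 8.1 kg.
Tool frame: the origin (TCP) lies on the centre line of the jaws, within the pads' length; the fingertips stand 14 mm ahead of it and the grasp point (between the pads) lies 5 mm behind it; z points along the fingers, y is the direction in which the jaws open and shut (so a half turn about z gives the same grasp; the last joint's range is limited). The gripper opens to 93 mm and grips with 3 to 60 N. Pads are 15 mm wide; open, the fingers measure 128 mm over their backs; the gripper's body (75 mm by 188 mm) begins 65 mm behind the grasp point.
Start: joints at [1.182, 0.13, 1.488, -0, 1.523, -0.085], TCP at [0.179, 0.573, 0.201] pointing down, gripper open.
Joint ranges: [-2.96, 2.96], [-0.89, 2.26], [0.02, 2.5], [-1.34, 4.48], [0, 2.73], [-2.66, 2.66]. Speed limits (rad/s): [2.39, 2.39, 2.79, 3.14, 3.14, 3.14].

### API

Orientations are given as a unit quaternion [x, y, z, w].
In Python, from rig import arm, viewer, finish_job, look_for, outline_of gives the robot as it stands.
- The arm moves only by the tool jog_arm, never from a script. Its argument "moves" is a list of rows, each a list of 7 numbers: the shift along the tool's x, y, z normalised to -1 to 1, where 1 is 100 mm, then the turn, a rotation vector about the tool's x, y, z normalised to -1 to 1, where 1 is pi rad, then the gripper command: -1 is shut, 1 is fully open, values between are in proportion. A call has 1 to 10 rows; each row is the pose to reach, as a shift and turn from the pose commanded when the call began, along the tool's axes at that moment, turning the shorter way round; what a row does not reach only later rows make up. A row lasts 1/8 s, in which the tool goes at most 62.5 mm and 10.7 degrees, less where a joint would pass 70% of its speed; a pose out of reach is approached as far as the arm can. A call with a number of a shift or a turn outside -1 to 1 is refused whole. A call with a gripper value outside its range is refused whole. The fingers move at their own pace and stop on an object; "squeeze" is the grip in N (left out, the last holds). Time passes only in rows, so rows that repeat a pose let the fingers close. It gives the time, the measured TCP pose, the force and the opening at its end, in the units of the state.
- arm.observe(): the state, without advancing time (a new reading comes with each control period).
- viewer.capture(name): name is "scene" or "top"; returns a dict with "img" (420x560x3 uint8, red, green, blue), "fovy" (degrees; the focal length in pixels is half the picture's height over the tangent of half this angle, whatever the lens; pixels are square), "cx", "cy" (the principal point, pixels), "camera_from_world" (4x4, takes a point from world to camera coordinates). Camera axes: x right, y up, looking along -z (the intrinsics and any distortion apply to the point x, -y, -z); pixel columns grow to the right and rows downward; lengths in m; the calibration is good to about 2 mm. A picture is of the moment at which its call begins. There is no depth.
- finish_job(): hands the job in, once; it reports no verdict.
Trained networks look in a picture, given as the dict that the camera call returned (one of the last four; its "shot" number tells which), for a name from the list of things; names that differ only in an ending like _2 or _b are one class to them, and where a whole thing is asked for, a point or a joint stands for the part that bears it (a point fixed in the world has none). Each returns a list of dicts, best first, with "p" (0 to 1); they miss things now and then, are a little off and sometimes report something else, mostly with a low value. They report only what shows in the picture. A call takes as long as a camera call. They do not tell look-alikes from the thing itself.
- look_for(thing, picture): "position" ([column, row] in pixels, amid what is visible of it).
- outline_of(thing, picture): "pixels" (420x560 bool, what is visible of it) and "position" ([column, row] in pixels, amid what is visible of it).
The state is a dict: "time_s": time; "joint_pos": joint angles; "qd": joint speeds; "joint_efforts": joint torques, N m; "eef_pos": TCP position; "orientation": TCP orientation; "ft_force": force on the tool from outside, world axes, zero at the start; "ft_torque": the same for the moment, N m; "width": finger opening in m.
Only numpy, scipy, OpenCV 4.12 (cv2) and the standard library are available. Lean on these libraries where they do the work, as an engineer would, in place of code of your own. Each camera call takes 0.05 s, during which the arm holds its last target. There are 200 camera calls.

### The job

Lift the loose dust cap off the valve of the shock absorber that is clamped upright on the bench and set it down in the flat parts tray without dropping it. Then take the pressure gauge from its sloping rest, hold it upright with its foot centred on the valve's sprung plunger, and press gently until the plunger is about half-way down. Finish while still holding the gauge there, gripped, upright and pressing; leave the other things on the bench where they are.

Things in the scene. Friction and masses are not known exactly. Their poses are not given: they have to be found in the camera images.
- shock: Shock absorber clamped upright, immovable: grey foot 100 x 70 x 22 mm; stacked on its z axis a dark can 48 mm in diameter up to 55 mm, a neck 29 mm in diameter up to 85 mm, a brass valve stem 16 mm in diameter up to 97 mm, then the plunger. Origin at the centre of its underside on the bench, z up.
- valve_top (a point): Centre of the flat top of the valve's plunger, a steel pin 12 mm in diameter standing 14 mm out of the brass stem, its top 111 mm above the bench when not pressed. Under the cap at the start. The point moves down with the plunger.
- valve (a joint): How far the plunger is pressed down, in m: 0 at rest, 0.012 at the bottom of its stroke. A spring resists it with about 1 N at first touch, 0.7 N more for each mm (about 5 N half-way), and lifts it again.
- cap_mid (a point): Loose dust cap: ribbed aluminium cup, mouth down over the valve, 33 mm in outside diameter, 34 mm tall, inside 24 mm wide and 30 mm deep, 30 to 60 g. Its rim sits on the neck 85 mm above the bench; it lifts straight up and must rise 26 mm to clear the plunger. Site at its centre, 17 mm above its rim; z along its axis, up at the start.
- tray: Fixed flat square parts tray of dark steel, 160 x 160 mm outside, walls 4 mm thick and 18 mm high, floor 4 mm thick. Origin at the centre of its underside on the bench; x and y along its sides. Tray and gauge rest stand one on the left, one on the right of the shock.
- gauge_mid (a point): Centre of the gauge's case. Steel pressure gauge, 110 to 230 g: round case 52 mm in diameter, 24 mm thick, flat faces; stem 10 mm in diameter below it; foot 16 mm in diameter, 42 mm long; dark knob 14 mm wide, 12 mm high on top; 136 mm in all. z: from foot to knob. y: across the case's thickness (dial at -y). At the start it leans about 23 degrees in the rest, knob end towards -x, faces free to grip.
- gauge_foot (a point): Centre of the flat end of the gauge's foot, 98 mm below the centre of the case along the gauge's z axis.
- rest: Fixed dark wooden rest: base 110 x 80 x 10 mm, on it a block 56 x 56 x 50 mm tilted by 20 degrees towards its -x (roughly towards the robot), highest edge about 70 mm up. The gauge's foot stands 40 mm deep in the block's hole, 18 mm in diameter along the tilted axis, and pulls out along that axis. Origin at the centre of the underside, z up.
- bottle_mid (a point): Blue plastic bottle, 60 mm in diameter, 150 mm tall, standing. Bystander; origin of the point at about half its height.
- spacer_mid (a point): Chrome headset spacer, a ring 36 mm in diameter, 12 mm high, lying flat. Bystander; origin of the point at about half its height.
- mount_mid (a point): Black plastic light mount, 45 x 28 mm, 31 mm high. Bystander; origin of the point at about half its height.
- wrench_mid (a point): Steel wrench lying on the bench, 160 mm long. Bystander; origin of the point at about half its height.
- driver_mid (a point): Screwdriver with a black handle lying on the bench, 180 mm long. Bystander; origin of the point at about half its height.
- grease_mid (a point): White jar with a black lid, 64 mm in diameter, 60 mm tall. Bystander; origin of the point at about half its height.
- cone_mid (a point): Small steel stepped hub cone, 40 mm in diameter, 22 mm high. Bystander; origin of the point at about half its height.
Not all that is in view belongs to the job. Leave any red or turquoise look-alike of the rest alone.

How it is judged:
On the way, in this order (a step that is already met when the one before it is completed fails the run):
1. the cap is lifted clear of the plunger (z of cap_mid in the frame of shock above 0.132 m), for 0.1 s.
2. the cap lies in the tray, let go (x of cap_mid in the frame of tray between -0.075 and 0.075 m and y of cap_mid in the frame of tray between -0.075 and 0.075 m and z of cap_mid in the frame of tray below 0.03 m and contact force between the fingers and cap below 0.1 N and linear speed of cap below 0.05 m/s), for 0.2 s.
3. the gauge is lifted out of its rest (height (world z) of gauge_foot above 0.09 m and contact force between the fingers and gauge above 1 N), for 0.1 s.
4. the gauge, upright, presses the plunger about half-way down (value of joint valve between 0.003 and 0.009 m and contact force between gauge and shock between 1.5 and 12 N and horizontal distance between gauge_foot and valve_top below 0.005 m and angle between gauge_mid's own z axis and vertical below 0.14 rad and contact force between the fingers and gauge above 1 N), for 0.3 s.
At the end, for the whole second after the job is handed in: The gauge is gripped and still, within 8 degrees of upright, its foot within 5 mm of the plunger's centre; the plunger is 3 to 9 mm down its 12 mm stroke and the gauge presses on the valve with 1.5 to 12 N. The cap lies in the parts tray, let go and at rest (all of step 2 and all of step 4 and linear speed of gauge below 0.02 m/s and contact force between gauge and rest below 0.1 N); the arm keeps its last pose, push and grip.
It fails at once if the gauge is rammed onto the shock (over 25 N) (contact force between gauge and shock above 25 N).
It fails at once if the cap is dropped: it falls free faster than 0.7 m/s (linear speed of cap above 0.7 m/s and contact force between the fingers and cap below 0.05 N).
It fails at once if another thing on the bench is moved by more than 40 mm (distance of any of bottle_mid, spacer_mid, mount_mid, wrench_mid, driver_mid, grease_mid, cone_mid from where it was at the start of the episode above 0.04 m).
It also fails if it takes over 69 s, if anything falls off the work surface, if the arm or the gripper's body presses on something with over 40 N, if the wrist force passes 120 N, or if a joint passes its speed limit or range.

## Working session

There is one attempt and no reset: what is moved stays moved. The work goes in short steps, Python scripts to look and compute and a tool call to move; the robot and the scene stay as the last step left them, time stands still between calls to the robot, and variables do not carry over. Pictures are saved under pics/ and viewed, about 8 in all and at most 12, crops included, and the job is handed in when it is done.

Besides the shell and the picture viewer there is one more tool, called after "Emit:" in YAML: its name, and indented under it one key for each argument. jog_arm: Moves the arm, as the interface text tells. Its arguments: {"type":"object","properties":{"moves":{"type":"array"},"squeeze":{"type":"number"}},"required":["moves"]}

```bash
mkdir -p pics; python3 - <<'E'
from rig import arm, viewer, look_for, outline_of
import cv2, numpy as np, pickle
s=arm.observe(); print(s)
ps={}
for n in("scene","top"):
    p=viewer.capture(n); ps[n]=p
    cv2.imwrite(f"pics/{n}0.png",p["img"][:,:,::-1])
    print(n,{k:v for k,v in p.items() if k!="img"})
    for t in["shock","cap_mid","tray","gauge_mid","rest","gauge_foot","bottle_mid","grease_mid"]:
        print(t,[(np.round(d["position"],1).tolist(),round(d["p"],2)) for d in look_for(t,p)[:3]])
pickle.dump(ps,open("p0.pkl","wb"))
a=np.hstack([ps["scene"]["img"],ps["top"]["img"]])
E
```

```text
{'time_s': 0.0, 'joint_pos': array([ 1.18158821e+00,  1.31153361e-01,  1.48927574e+00,  8.52076326e-06,
        1.52300834e+00, -8.54100415e-02]), 'qd': array([-3.03877473e-05, -1.53321575e-04, -2.75588006e-04,  1.46741616e-03,
        9.00843738e-04, -1.23132981e-03]), 'joint_efforts': array([ 1.11246343e-03, -5.59840643e+01, -4.91767323e+01,  7.68422987e-02,
        3.52760672e-02, -1.98789330e-04]), 'eef_pos': array([0.17923822, 0.57196724, 0.1994941 ]), 'orientation': array([ 1.51315715e-01,  9.88485055e-01, -8.95541729e-04, -2.20979572e-04]), 'ft_force': array([-1.3430947 ,  0.38802818,  0.64084461]), 'ft_torque': array([0.01242625, 0.00430433, 0.00854756]), 'width': 0.09297306644322152}
scene {'fovy': 49.95216760482394, 'cx': 281.1467614735414, 'cy': 210.71834626820836, 'camera_from_world': array([[-0.1959722 ,  0.98057463, -0.00826416,  0.12586067],
       [-0.54734758, -0.1023895 ,  0.83061845,  0.18359827],
       [ 0.81363722,  0.16730149,  0.55678065, -1.67610712],
       [ 0.        ,  0.        ,  0.        ,  1.        ]]), 'shot': 1}
shock [([284.9, 259.5], 0.78)]
cap_
[... 281 characters left out ...]
431.4, 294.8], 0.79)]
top {'fovy': 42.242696477529435, 'cx': 279.94581880332936, 'cy': 212.94458106240396, 'camera_from_world': array([[ 0.02808437, -0.99931595,  0.02406027, -0.05392567],
       [ 0.9876707 ,  0.03144937,  0.15335427, -0.49825618],
       [-0.15400604,  0.01945676,  0.98787832, -1.35601329],
       [ 0.        ,  0.        ,  0.        ,  1.        ]]), 'shot': 2}
shock [([263.8, 184.7], 0.57)]
cap_mid [([266.7, 173.0], 0.7), ([161.5, 238.4], 0.52)]
tray []
gauge_mid [([162.9, 240.9], 0.71)]
rest [([205.5, 163.9], 0.95), ([113.6, 326.9], 0.91), ([173.2, 297.1], 0.72)]
gauge_foot [([165.3, 241.1], 0.77)]
bottle_mid [([207.5, 104.1], 0.81)]
grease_mid [([128.3, 132.7], 0.75)]
```

View pics/scene0.png

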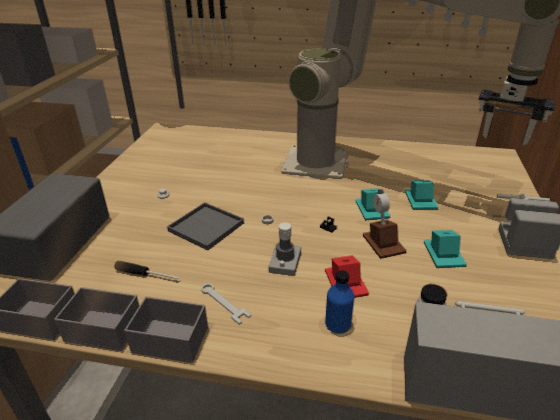

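View pics/top0.png

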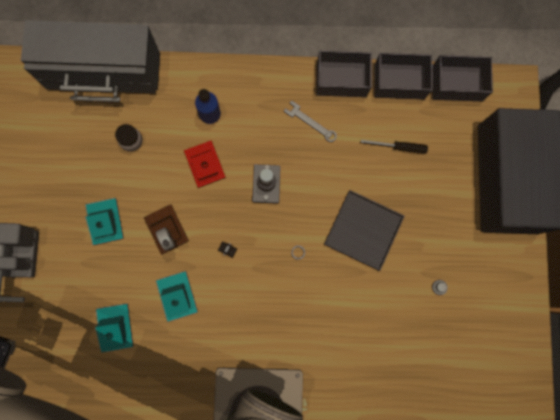

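The scene view shows the capped shock at about (285,250), the tray at (206,225), and the gauge at (382,205) in the brown rest at (384,237). In the top view the cap is at (267,173), the tray at (364,230) and the gauge at (165,239). Next I'll fit known models to the outlines.

```bash
cat > h.py <<'E'
import numpy as np, cv2
from scipy.optimize import minimize
from scipy.spatial.transform import Rotation as R
def proj(p,X):
    X=np.atleast_2d(X); M=p["camera_from_world"]; c=X@M[:3,:3].T+M[:3,3]
    f=210/np.tan(np.radians(p["fovy"]/2))
    return np.c_[p["cx"]+f*c[:,0]/-c[:,2], p["cy"]-f*c[:,1]/-c[:,2]]
def cyl(r,z0,z1,ax='z'):
    t=np.linspace(0,2*np.pi,40,endpoint=False)
    P=np.vstack([np.c_[r*np.cos(t),r*np.sin(t),0*t+z] for z in(z0,z1)])
    return P if ax=='z' else P[:,[0,2,1]]
def box(a,b,z0,z1): return np.array([[x,y,z] for x in(-a/2,a/2) for y in(-b/2,b/2) for z in(z0,z1)])
def T(P,Rm,t): return P@Rm.T+t
S=4
def mask(p,parts,shape=(420,560)):
    m=np.zeros((shape[0]*S,shape[1]*S),np.uint8)
    for P in parts:
        u=(proj(p,P)+.5)*S-.5
        cv2.fillConvexPoly(m,cv2.convexHull(np.round(u).astype(np.int32)),1)
    return cv2.resize(m.astype(np.float32),(shape[1],shape[0]),interpolation=cv2.INTER_AREA)
def rz(a): return R.from_euler('z',a).as_matrix()
SHOCK=[box(.1,.07,0,.022),cyl(.024,.022,.055),cyl(.0145,.055,.085)]
CAP=[cyl(.0165,.085,.119)]
TRAY=[box(.16,.16,0,.018)]
GAUGE=[cyl(.026,-.012,.012,'y'),cyl(.005,-.06,-.02),cyl(.008,-.098,-.056),cyl(.007,.024,.038)]
tilt=R.from_euler('y',-np.radians(20)).as_matrix()
REST=[box(.11,.08,0,.01)]
def draw(img,p,parts,col,k,x0,y0):
    for P in parts:
        u=((proj(p,P)+.5-[x0,y0])*k-.5)
        cv2.polylines(img,[cv2.convexHull(np.round(u).astype(np.int32))],True,col,1)
E
python3 - <<'E'
from h import *
from rig import viewer, outline_of
import pickle
ps={};ms={}
for n in("scene","top"):
    p=viewer.capture(n); ps[n]=p
    for t in["shock","cap_mid","tray","gauge_mid","rest"]:
        o=outline_of(t,p); 
        ms[n,t]=[(d["p"],d["position"],d["pixels"]) for d in o]
        print(n,t,[(round(d["p"],2),np.round(d["position"]).tolist(),int(d["pixels"].sum())) for d in o[:4]])
pickle.dump((ps,ms),open("m.pkl","wb"))
out=[]
for n,(x0,y0) in dict(scene=(265,215),top=(232,150)).items():
    out.append(cv2.resize(ps[n]["img"][y0:y0+60,x0:x0+65,::-1],None,fx=6,fy=6,interpolation=cv2.INTER_CUBIC))
a=np.hstack(out); out=[]
for n,(x0,y0) in dict(scene=(355,187),top=(140,200)).items():
    out.append(cv2.resize(ps[n]["img"][y0:y0+60,x0:x0+65,::-1],None,fx=6,fy=6,interpolation=cv2.INTER_CUBIC))
cv2.imwrite("pics/z.png",cv2.resize(np.vstack([a,np.hstack(out)]),(650,600)))
E
```

```text
scene shock [(0.82, [287.0, 261.0], 907)]
scene cap_mid [(0.67, [287.0, 230.0], 200)]
scene tray [(0.71, [202.0, 225.0], 2086)]
scene gauge_mid [(0.69, [380.0, 205.0], 344)]
scene rest [(0.9, [442.0, 246.0], 1146), (0.75, [384.0, 240.0], 1062), (0.74, [352.0, 272.0], 865), (0.73, [368.0, 206.0], 540)]
top shock [(0.94, [265.0, 186.0], 892), (0.74, [165.0, 239.0], 238), (0.42, [405.0, 145.0], 387)]
top cap_mid [(0.62, [266.0, 175.0], 152), (0.44, [267.0, 186.0], 902), (0.36, [166.0, 241.0], 246)]
top tray [(0.61, [362.0, 228.0], 3870)]
top gauge_mid [(0.6, [164.0, 240.0], 260)]
top rest [(0.83, [177.0, 298.0], 1429), (0.68, [206.0, 162.0], 1238), (0.68, [100.0, 221.0], 1348), (0.57, [114.0, 328.0], 1411)]
```

View pics/z.png

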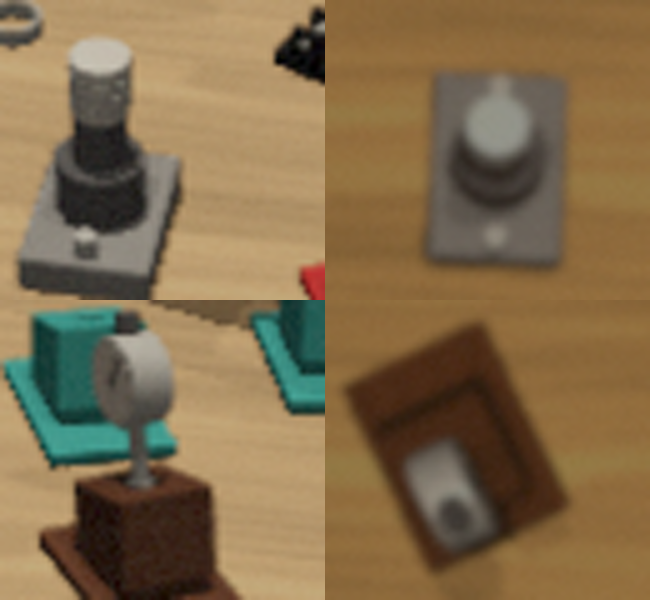

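The zoom shows clear edges for the shock, cap, rest base and gauge case, good enough for keypoint fits. I'm fitting those and drawing overlays to check.

```bash
cat > fit.py <<'E'
from h import *
from scipy.optimize import least_squares
import pickle
ps,ms=pickle.load(open("m.pkl","rb")); s,t=ps["scene"],ps["top"]
def px(o,l): return np.array(l,float)/5+o-.5
A=px([265,215],[[20,285],[150,298],[153,272],[181,158],[100.5,57]])
B=px([232,150],[[110,75],[241,78],[235,265],[105,262],[173,125]])
def ext(u): return np.r_[u.min(0),u.max(0)]
def fs(q,full=False):
    Rm=rz(q[2]); t0=np.r_[q[:2],0]; W=lambda *a:T(np.array(a,float),Rm,t0)
    ms_=W([.05,-.035,0],[.05,.035,0],[.05,.035,.022],[-.05,.035,.022],[0,0,.119])
    mt=W([.05,.035,.022],[.05,-.035,.022],[-.05,-.035,.022],[-.05,.035,.022],[0,0,.119])
    r=np.r_[proj(s,ms_)-A,proj(t,mt)-B]; return r if full else r.ravel()
a=least_squares(fs,[.55,-.05,0],loss="soft_l1"); print("shock",a.x); print(np.round(fs(a.x,True),1).tolist())
C=px([140,200],[[155,22],[243,205],[110,272],[22,85]])
def fr(q):
    P=T(np.array([[.055,-.04,.01],[-.055,-.04,.01],[-.055,.04,.01],[.055,.04,.01]]),rz(q[2]),np.r_[q[:2],0]); return (proj(t,P)-C).ravel()
b=least_squares(fr,[.45,.2,.45]); print("rest",b.x,np.round(b.fun,1))
def gR(yaw,lean): return rz(yaw)@R.from_euler('y',-lean).as_matrix()
def fg(q):
    Rm=gR(q[3],q[4]); W=[T(P,Rm,q[:3]) for P in GAUGE]
    k=lambda z:T(np.array([[0,0,z]]),Rm,q[:3])
    return np.r_[ext(proj(s,W[0]))-np.r_[px([355,187],[93,33]),px([355,187],[173,127])],
      ext(proj(t,W[0]))-np.r_[px([140,200],[78,138]),px([140,200],[172,252])],
      (proj(s,k(.031))-px([355,187],[[128,24]])).ravel(),(proj(t,k(.038))-px([140,200],[[132,217]])).ravel(),
      (q[3]-b.x[2])*20,(q[4]-np.radians(23))*30]
g=least_squares(fg,np.r_[b.x[:2],.12,b.x[2],.4],loss="soft_l1"); print("gauge",g.x,np.round(fg(g.x),1))
print("foot",T(np.array([[0,0,-.098]]),gR(*g.x[3:]),g.x[:3]))
# tray from outline corners
def ft(q): return np.r_[tuple((mask(p,[T(TRAY[0],rz(q[2]),np.r_[q[:2],0])])-ms[n,"tray"][0][2]).ravel() for n,p in ps.items())]
tr=minimize(lambda q:(ft(q)**2).sum(),[.42,-.28,.5],method="Nelder-Mead",options=dict(initial_simplex=[[.42,-.28,.5],[.45,-.28,.5],[.42,-.25,.5],[.42,-.28,.8]])); print("tray",tr.x,tr.fun)
np.savez("fit.npz",shock=a.x,rest=b.x,gauge=g.x,tray=tr.x)
rows=[]
for oo in ([(265,215),(232,150)],[(355,187),(140,200)]):
    r=[]
    for (n,p),(x0,y0) in zip(ps.items(),oo):
        im=cv2.resize(p["img"][y0:y0+60,x0:x0+65,::-1],None,fx=6,fy=6,interpolation=cv2.INTER_CUBIC).copy()
        W=lambda L,q:[T(P,rz(q[2]),np.r_[q[:2],0]) for P in L]
        draw(im,p,W(SHOCK,a.x),(0,255,0),6,x0,y0);draw(im,p,W(CAP,a.x),(0,0,255),6,x0,y0);draw(im,p,W(REST,b.x),(255,255,0),6,x0,y0)
        draw(im,p,[T(P,gR(*g.x[3:]),g.x[:3]) for P in GAUGE],(0,255,0),6,x0,y0); r.append(im)
    rows.append(np.hstack(r))
cv2.imwrite("pics/ov.png",cv2.resize(np.vstack(rows),(650,600),interpolation=cv2.INTER_AREA))
E
python3 fit.py
```

```text
shock [ 0.58036086 -0.00133817  0.00272986]
[[-0.2, 0.1], [0.5, 0.8], [-0.1, -0.5], [0.5, -1.6], [0.4, -1.3], [0.0, -0.4], [0.4, -0.2], [0.7, -0.3], [-0.2, -0.4], [0.2, 0.3]]
rest [0.45370847 0.25500848 0.49462907] [ 0.5 -0.8  1.   0.1 -0.6  0.5 -0.9  0.1]
gauge [0.41739324 0.23596749 0.11042278 0.48720621 0.40956026] [-0.1 -0.7  0.9  0.6  0.7 -0.4  0.9  0.6  0.3  0.  -0.6 -0.1 -0.1  0.2]
foot [[0.45187674 0.25423702 0.02052777]]
tray [ 0.46865597 -0.25994532 -0.4110766 ] 110.29296875
```

View pics/ov.png

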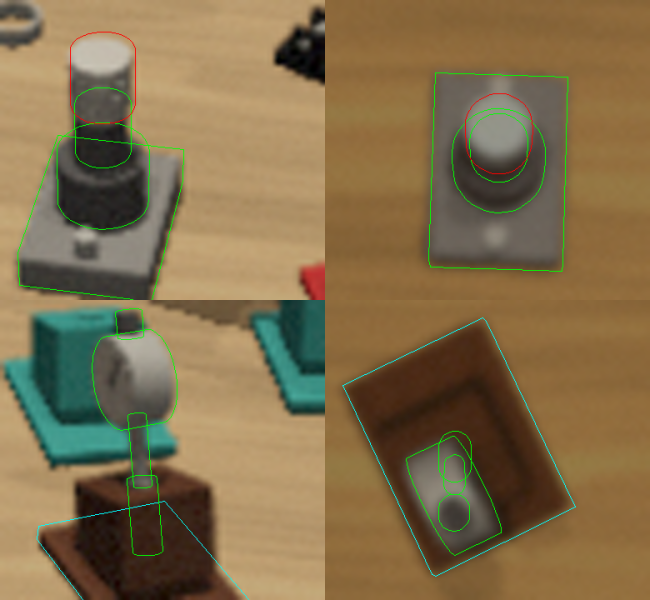

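Overlays agree to about 1 px. Shock at (0.580, -0.001), gauge yaw 0.487 rad with a 23° lean, tray at (0.469, -0.260). Starting towards the cap with the tool-axis shift (-0.554, -0.427) m in pieces.

Emit:
jog_arm:
  moves:
    - [-0.92,-0.71,0,0,0,0,0.3]
    - [-0.92,-0.71,0,0,0,0,0.3]
    - [-0.92,-0.71,0,0,0,0,0.3]

```text
time_s: 1.88
eef_pos: [0.2479, 0.475, 0.2007]
orientation: [0.153, 0.988, -0.0, 0.0]
ft_force: [0.6, -0.4, 0.8]
width: 0.0673
```

Emit:
jog_arm:
  moves:
    - [-0.92,-0.71,0,0,0,0,0.3]
    - [-0.92,-0.71,0,0,0,0,0.3]
    - [-0.92,-0.71,0,0,0,0,0.3]

```text
time_s: 2.25
eef_pos: [0.3142, 0.3803, 0.2008]
orientation: [0.153, 0.988, 0.0, 0.0]
ft_force: [0.4, 1.1, 0.3]
width: 0.0606
```

Emit:
jog_arm:
  moves:
    - [-0.92,-0.71,0,0,0,0,0.3]
    - [-0.92,-0.71,0,0,0,0,0.3]
    - [-0.92,-0.71,0,0,0,0,0.3]

```text
time_s: 2.62
eef_pos: [0.3805, 0.2855, 0.2007]
orientation: [0.153, 0.988, 0.0, 0.0]
ft_force: [-0.3, 0.9, 0.2]
width: 0.0605
```

Emit:
jog_arm:
  moves:
    - [-0.92,-0.71,0,0,0,0,0.3]
    - [-0.92,-0.71,0,0,0,0,0.3]
    - [-0.92,-0.71,0,0,0,0,0.3]

```text
time_s: 3.0
eef_pos: [0.4468, 0.1908, 0.2006]
orientation: [0.153, 0.988, 0.0, 0.0]
ft_force: [-0.1, 0.2, -0.8]
width: 0.0603
```

Emit:
jog_arm:
  moves:
    - [-0.92,-0.71,0,0,0,0,0.3]
    - [-0.92,-0.71,0,0,0,0,0.3]
    - [-0.92,-0.71,0,0,0,0,0.3]

```text
time_s: 3.38
eef_pos: [0.5133, 0.096, 0.2003]
orientation: [0.152, 0.988, 0.0, -0.0]
ft_force: [-1.0, 0.3, -0.1]
width: 0.0609
```

Emit:
jog_arm:
  moves:
    - [-0.93,-0.72,0,0,0,0,0.3]
    - [-0.93,-0.72,0,0,0,0,0.3]
    - [-0.93,-0.72,0,0,0,0,0.3]
    - [-0.93,-0.72,0.4,0,0,0,0.3]
    - [-0.93,-0.72,0.7,0,0,0,0.3]
    - [-0.93,-0.72,0.94,0,0,0,0.3]
    - [-0.93,-0.72,0.94,0,0,0,0.3]
  squeeze: 8

```text
time_s: 4.25
eef_pos: [0.5771, 0.0029, 0.1042]
orientation: [0.15, 0.989, 0.0, -0.003]
ft_force: [-0.1, -0.6, -0.1]
width: 0.0604
```

```bash
python3 - <<'E'
from h import *
from rig import viewer
out=[]
for n,(x0,y0) in dict(scene=(250,190),top=(222,140)).items():
    p=viewer.capture(n); out.append(cv2.resize(p["img"][y0:y0+80,x0:x0+80,::-1],None,fx=5,fy=5,interpolation=cv2.INTER_CUBIC))
cv2.imwrite("pics/c1.png",np.hstack(out))
E
```

```text
(no output)
```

View pics/c1.png

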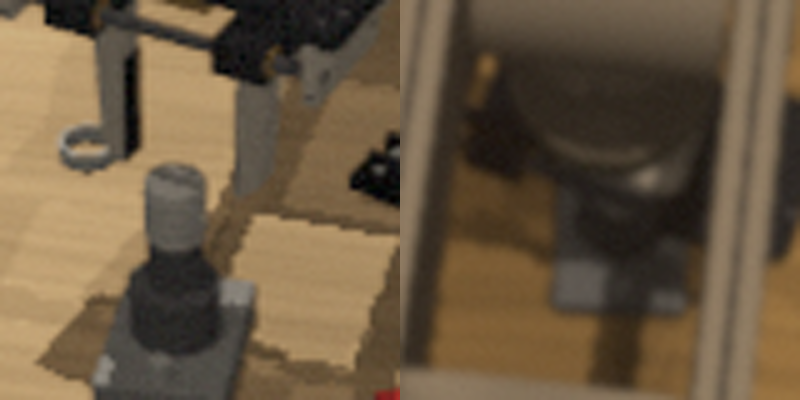

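The scene crop shows fingertips at about (275,221) and (299,229) in full-picture pixels. That looks too high or too far back for the cap, so I'll compare with where they should project.

```bash
python3 - <<'E'
from h import *
from rig import viewer,arm
s=arm.observe(); print(s["time_s"],s["eef_pos"],s["orientation"],s["width"],s["joint_pos"])
Rm=R.from_quat(s["orientation"]).as_matrix(); 
out=[]
for n,(x0,y0) in dict(scene=(225,120),top=(202,110)).items():
    p=viewer.capture(n); im=cv2.resize(p["img"][y0:y0+140,x0:x0+120,::-1],None,fx=3.3,fy=3.3,interpolation=cv2.INTER_CUBIC).copy();k=3.3
    for y in(-.03,.03):
        F=np.array([[a,y+b,c] for a in(-.0075,.0075) for b in (0,np.sign(y)*.0175) for c in(-.05,.014)])
        draw(im,p,[s["eef_pos"]+F@Rm.T],(0,255,0),k,x0,y0)
    q=np.load("fit.npz")["shock"]
    draw(im,p,[T(P,rz(q[2]),np.r_[q[:2],0]) for P in CAP+SHOCK],(0,0,255),k,x0,y0)
    print(n,proj(p,s["eef_pos"]+np.array([[0,.03,.014],[0,-.03,.014]])@Rm.T))
    out.append(im)
cv2.imwrite("pics/c2.png",np.hstack(out))
E
```

```text
4.35 [0.57947399 0.00173837 0.10742066] [1.50397527e-01 9.88625543e-01 2.90450481e-04 1.86194544e-04] 0.060303929405677664 [-8.58516995e-02  1.36896523e-01  1.65368274e+00  5.69179994e-04
  1.35060402e+00 -1.35483149e+00]
scene [[296.79459288 236.00740434]
 [276.07466516 229.44326625]]
top [[253.63454585 173.51964969]
 [276.41752301 181.28485115]]
```

View pics/c2.png

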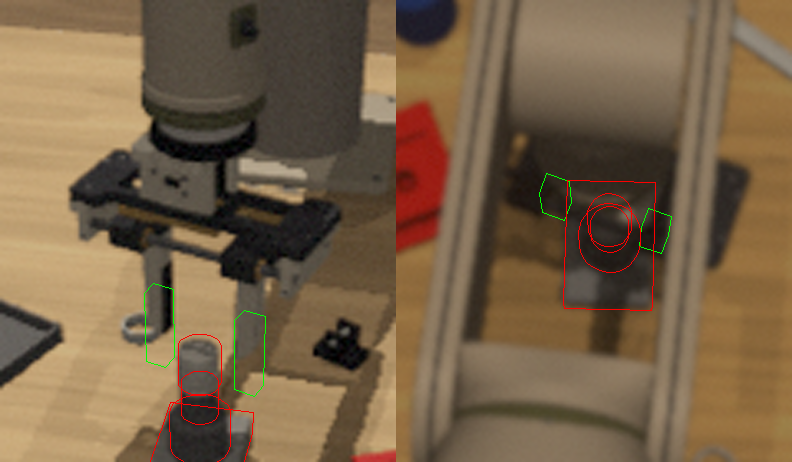

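```bash
python3 - <<'E'
from h import *
from rig import viewer,arm
for _ in range(1):
    s=arm.observe(); print(s["time_s"],s["eef_pos"])
Rm=R.from_quat(s["orientation"]).as_matrix(); 
out=[]
for n,(x0,y0) in dict(scene=(225,120),top=(202,110)).items():
    p=viewer.capture(n); k=3.3; im=cv2.resize(p["img"][y0:y0+140,x0:x0+120,::-1],None,fx=k,fy=k,interpolation=cv2.INTER_CUBIC).copy()
    for off,col in((0,(0,255,0)),(.035,(0,255,255))):
      o=s["eef_pos"]+[0,0,off]
      for y in(-.03,.03):
        F=np.array([[a,y+b,c] for a in(-.0075,.0075) for b in (0,np.sign(y)*.0175) for c in(-.05,.014)])
        draw(im,p,[o+F@Rm.T],col,k,x0,y0)
      draw(im,p,[o+box(.075,.188,-.1,-.07)@Rm.T],col,k,x0,y0)
    C=np.linalg.inv(p["camera_from_world"])[:3,3]; print(n,C, proj(p,[[0,0,0],[0,0,.12]]))
    out.append(im)
cv2.imwrite("pics/c3.png",np.hstack(out))
p=viewer.capture("scene")
E
```

```text
4.45 [0.5803898  0.00073196 0.10836408]
scene [1.48890039 0.17579798 0.78176403] [[315.00064414 161.33425954]
 [316.12834846 131.3605937 ]]
top [ 0.28479325 -0.01183531  1.4172833 ] [[258.32706631 412.69504941]
 [257.52443252 423.7461981 ]]
```

View pics/c3.png

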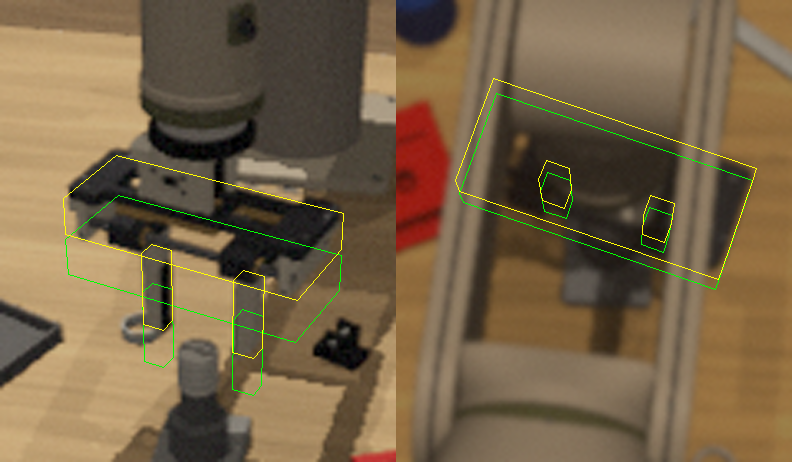

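In both views the gripper appears about 35 mm higher than the reported z, while x and y agree. The yellow overlay, shifted by +35 mm, fits. Going down another 35 mm is safe either way because the jaws clear the 48 mm can, and the closing width will tell the 33 mm cap from the 29 mm neck.

Emit:
jog_arm:
  moves:
    - [0,0,0.12,0,0,0,0.3]
    - [0,0,0.24,0,0,0,0.3]
    - [0,0,0.35,0,0,0,0.3]
    - [0,0,0.35,0,0,0,0.3]

```text
time_s: 5.1
eef_pos: [0.5781, -0.0003, 0.0696]
orientation: [0.151, 0.988, -0.0, -0.002]
ft_force: [0.2, 0.3, -0.5]
width: 0.0608
```

```bash
python3 - <<'E'
from h import *
from rig import viewer,arm
s=arm.observe(); print(s["time_s"],s["eef_pos"],s["ft_force"],s["joint_pos"])
Rm=R.from_quat(s["orientation"]).as_matrix(); 
out=[]
for n,(x0,y0) in dict(scene=(225,120),top=(202,110)).items():
    p=viewer.capture(n); k=3.3; im=cv2.resize(p["img"][y0:y0+140,x0:x0+120,::-1],None,fx=k,fy=k,interpolation=cv2.INTER_CUBIC).copy()
    for off,col in((0,(0,255,0)),(.035,(0,255,255))):
      o=s["eef_pos"]+[0,0,off]
      for y in(-.03,.03):
        F=np.array([[a,y+b,c] for a in(-.0075,.0075) for b in (0,np.sign(y)*.0175) for c in(-.05,.014)])
        draw(im,p,[o+F@Rm.T],col,k,x0,y0)
    out.append(im)
cv2.imwrite("pics/c4.png",np.hstack(out))
E
```

```text
5.1 [ 5.78051737e-01 -2.91649465e-04  6.95916852e-02] [ 0.23836514  0.26113211 -0.52904213] [-8.92043549e-02  1.74310782e-01  1.68489890e+00  1.54979574e-05
  1.28555582e+00 -1.35602866e+00]
```

View pics/c4.png

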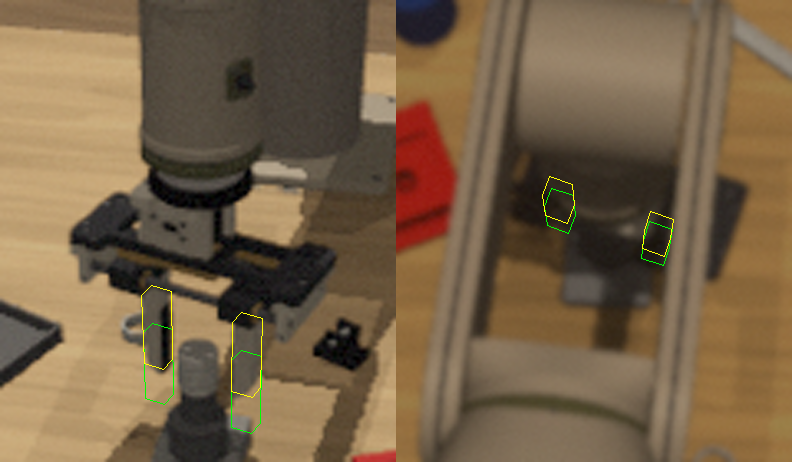

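It tracks: the offset stays at about 35 mm and the jaws now straddle the cap. Closing.

Emit:
jog_arm:
  moves:
    - [0,0,0,0,0,0,-0.6]
    - [0,0,0,0,0,0,-0.6]
    - [0,0,0,0,0,0,-0.6]
    - [0,0,0,0,0,0,-0.6]
    - [0,0,0,0,0,0,-0.6]
  squeeze: 8

```text
time_s: 5.82
eef_pos: [0.5796, -0.0004, 0.0718]
orientation: [0.151, 0.988, -0.0, 0.0]
ft_force: [0.4, 0.6, 1.5]
width: 0.0324
```

Width 32.4 mm, so it's the cap. Lifting, then over to the tray.

Emit:
jog_arm:
  moves:
    - [0,0,-0.3,0,0,0,-0.6]
    - [0,0,-0.6,0,0,0,-0.6]
    - [0,0,-0.8,0,0,0,-0.6]
    - [0,0,-0.8,0,0,0,-0.6]

```text
time_s: 6.32
eef_pos: [0.5807, -0.0004, 0.1533]
orientation: [0.151, 0.988, 0.0, 0.002]
ft_force: [0.0, 0.2, -1.0]
width: 0.0324
```

Emit:
jog_arm:
  moves:
    - [0.09,-0.5,0,0,0,0,-0.6]
    - [0.09,-0.94,0,0,0,0,-0.6]
    - [0.09,-0.94,0,0,0,0,-0.6]

```text
time_s: 6.7
eef_pos: [0.541, -0.0895, 0.1497]
orientation: [0.153, 0.988, -0.0, -0.001]
ft_force: [-0.2, 0.7, 0.1]
width: 0.0318
```

Emit:
jog_arm:
  moves:
    - [0.09,-0.5,0,0,0,0,-0.6]
    - [0.09,-0.94,0,0,0,0,-0.6]
    - [0.09,-0.94,0,0,0,0,-0.6]

```text
time_s: 7.08
eef_pos: [0.505, -0.1757, 0.1503]
orientation: [0.153, 0.988, 0.0, -0.001]
ft_force: [0.4, 0.2, -0.1]
width: 0.0327
```

Emit:
jog_arm:
  moves:
    - [0.09,-0.5,0,0,0,0,-0.6]
    - [0.09,-0.94,0,0,0,0,-0.6]
    - [0.09,-0.94,0,0,0,0,-0.6]

```text
time_s: 7.45
eef_pos: [0.4689, -0.2621, 0.1507]
orientation: [0.153, 0.988, 0.0, -0.0]
ft_force: [0.5, 0.2, -0.2]
width: 0.0325
```

Emit:
jog_arm:
  moves:
    - [0,0,0.4,0,0,0,-0.6]
    - [0,0,0.8,0,0,0,-0.6]
    - [0,0,1.0,0,0,0,-0.6]
    - [0,0,1.0,0,0,0,-0.6]

```text
time_s: 7.95
eef_pos: [0.4683, -0.2583, 0.0489]
orientation: [0.151, 0.989, 0.001, -0.002]
ft_force: [0.1, -0.3, -0.5]
width: 0.0323
```

Emit:
jog_arm:
  moves:
    - [0,0,0.15,0,0,0,-0.6]
    - [0,0,0.3,0,0,0,-0.6]
    - [0,0,0.4,0,0,0,-0.6]
    - [0,0,0.4,0,0,0,-0.6]

```text
time_s: 8.45
eef_pos: [0.4685, -0.2608, 0.0104]
orientation: [0.151, 0.988, 0.0, -0.001]
ft_force: [-0.1, 1.1, -0.1]
width: 0.0325
```

```bash
python3 - <<'E'
from h import *
from rig import viewer,arm
s=arm.observe(); print(s["time_s"],s["eef_pos"],s["ft_force"])
q=np.load("fit.npz")["tray"];out=[]
for n,(x0,y0) in dict(scene=(150,150),top=(310,170)).items():
    p=viewer.capture(n); k=4; im=cv2.resize(p["img"][y0:y0+110,x0:x0+100,::-1],None,fx=k,fy=k,interpolation=cv2.INTER_CUBIC).copy()
    draw(im,p,[T(TRAY[0],rz(q[2]),np.r_[q[:2],0]),T(cyl(.0165,.004,.038),rz(0),np.r_[s["eef_pos"][:2],s["eef_pos"][2]+.0095])],(0,255,0),k,x0,y0)
    out.append(im)
cv2.imwrite("pics/c5.png",np.hstack(out))
E
```

```text
8.45 [ 0.46852592 -0.26083995  0.01040336] [-0.09771373  1.13910905 -0.13442209]
```

View pics/c5.png

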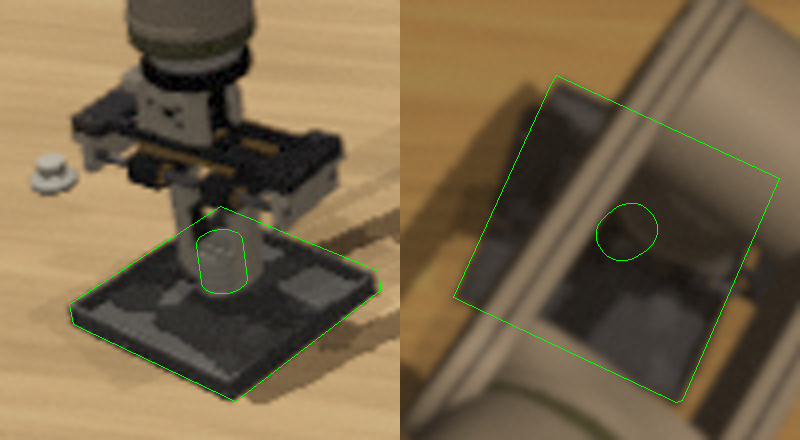

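The cap hangs centred over the tray, about 20 mm above the floor, matching the overlay.

Emit:
jog_arm:
  moves:
    - [0,0,0.1,0,0,0,-0.6]
    - [0,0,0.17,0,0,0,-0.6]
    - [0,0,0.17,0,0,0,-0.6]

```text
time_s: 8.93
eef_pos: [0.4685, -0.2608, -0.0065]
orientation: [0.151, 0.988, 0.0, -0.001]
ft_force: [-0.2, 0.4, -0.6]
width: 0.0327
```

Emit:
jog_arm:
  moves:
    - [0,0,0.02,0,0,0,-0.6]
    - [0,0,0.02,0,0,0,-0.6]

```text
time_s: 9.18
eef_pos: [0.4693, -0.2614, -0.0074]
orientation: [0.151, 0.988, -0.0, 0.0]
ft_force: [-0.0, -0.4, 0.5]
width: 0.0327
```

Emit:
jog_arm:
  moves:
    - [0,0,0.015,0,0,0,-0.6]
    - [0,0,0.015,0,0,0,-0.6]

```text
time_s: 9.43
eef_pos: [0.4692, -0.2613, -0.009]
orientation: [0.151, 0.988, 0.0, -0.0]
ft_force: [0.0, 0.5, -0.4]
width: 0.0324
```

Emit:
jog_arm:
  moves:
    - [0,0,0.015,0,0,0,-0.6]
    - [0,0,0.015,0,0,0,-0.6]

```text
time_s: 9.68
eef_pos: [0.4696, -0.2615, -0.0096]
orientation: [0.151, 0.988, -0.0, 0.0]
ft_force: [-2.8, 2.0, 6.9]
width: 0.0325
```

Emit:
jog_arm:
  moves:
    - [0,0,0.015,0,0,0,-0.6]
    - [0,0,0.015,0,0,0,-0.6]

```text
time_s: 9.93
eef_pos: [0.4701, -0.2617, -0.0106]
orientation: [0.151, 0.988, -0.0, 0.001]
ft_force: [-3.0, 2.7, 9.7]
width: 0.0325
```

Floor contact at reported z of -0.010, as predicted. Releasing and retreating.

Emit:
jog_arm:
  moves:
    - [0,0,-0.01,0,0,0,-0.2]
    - [0,0,-0.01,0,0,0,0.1]
    - [0,0,-0.01,0,0,0,0.1]
    - [0,0,-0.01,0,0,0,0.1]
    - [0,0,-0.3,0,0,0,0.1]
    - [0,0,-0.7,0,0,0,0.1]
    - [0,0,-1,0,0,0,0.1]
    - [0,0,-1,0,0,0,0.1]

```text
time_s: 10.92
eef_pos: [0.4713, -0.2627, 0.0911]
orientation: [0.151, 0.988, -0.001, 0.003]
ft_force: [0.1, -0.7, -0.6]
width: 0.0511
```

Emit:
jog_arm:
  moves:
    - [0,0,-0.5,0,0,0,0.1]
    - [0,0,-0.9,0,0,0,0.1]
    - [0,0,-0.9,0,0,0,0.1]

```text
time_s: 11.3
eef_pos: [0.4709, -0.2625, 0.1807]
orientation: [0.151, 0.988, -0.001, 0.002]
ft_force: [0.0, -0.2, -0.2]
width: 0.0512
```

```bash
python3 - <<'E'
from h import *
from rig import viewer,arm,look_for
s=arm.observe(); print(s["time_s"],s["eef_pos"],s["joint_pos"])
p=viewer.capture("scene"); print([(d["position"],d["p"]) for d in look_for("cap_mid",p)[:3]], proj(p,[.469,-.26,.021]))
fit=np.load("fit.npz"); g=fit["gauge"]; gR=rz(g[3])@R.from_euler('y',-g[4]).as_matrix()
# tool axes for grasp: z=-gauge z, y=+gauge y or -gauge y
for sg in(1,-1):
    M=np.c_[np.cross(sg*gR[:,1],-gR[:,2]),sg*gR[:,1],-gR[:,2]]
    C=R.from_quat(s["orientation"]); print(sg,"rotvec tool/pi",(C.inv()*R.from_matrix(M)).as_rotvec()/np.pi)
    print("yaw-only", M)
E
```

```text
11.3 [ 0.47091368 -0.26250172  0.18069359] [-6.03627053e-01 -2.99292551e-02  1.69017578e+00 -1.82479481e-05
  1.47613869e+00 -1.87059599e+00]
[([208.0, 219.5], 0.72)] [[205.96623495 220.59071849]]
1 rotvec tool/pi [-0.05261822 -0.12215848 -0.24792955]
yaw-only [[-0.81056335 -0.46815901  0.35187243]
 [-0.42944039  0.88364424  0.18642372]
 [-0.39820599  0.         -0.91729602]]
-1 rotvec tool/pi [-0.15116244  0.0651113   0.7358019 ]
yaw-only [[ 0.81056335  0.46815901  0.35187243]
 [ 0.42944039 -0.88364424  0.18642372]
 [ 0.39820599 -0.         -0.91729602]]
```

Cap seen at (208,219), as expected in the tray. Moving over to the gauge, then rotating to its tilt.

Emit:
jog_arm:
  moves:
    - [0.46,0.5,0,0,0,0,0.3]
    - [0.46,0.86,0,0,0,0,0.3]
    - [0.46,0.86,0,0,0,0,0.3]

```text
time_s: 11.78
eef_pos: [0.45, -0.1629, 0.1754]
orientation: [0.15, 0.989, 0.001, -0.002]
ft_force: [0.0, -0.6, 0.9]
width: 0.0603
```

Emit:
jog_arm:
  moves:
    - [0.46,0.5,0,0,0,0,0.3]
    - [0.46,0.86,0,0,0,0,0.3]
    - [0.46,0.86,0,0,0,0,0.3]

```text
time_s: 12.15
eef_pos: [0.4325, -0.0683, 0.1766]
orientation: [0.15, 0.989, 0.0, -0.001]
ft_force: [1.1, -0.4, -0.4]
width: 0.0605
```

Emit:
jog_arm:
  moves:
    - [0.46,0.5,0,0,0,0,0.3]
    - [0.46,0.86,0,0,0,0,0.3]
    - [0.46,0.86,0,0,0,0,0.3]

```text
time_s: 12.52
eef_pos: [0.4148, 0.0267, 0.1772]
orientation: [0.15, 0.989, -0.0, -0.001]
ft_force: [0.7, -0.1, -0.6]
width: 0.0603
```

Emit:
jog_arm:
  moves:
    - [0.46,0.5,0,0,0,0,0.3]
    - [0.46,0.86,0,0,0,0,0.3]
    - [0.46,0.86,0,0,0,0,0.3]

```text
time_s: 12.9
eef_pos: [0.397, 0.122, 0.1774]
orientation: [0.15, 0.989, -0.0, -0.0]
ft_force: [-0.3, -0.0, -0.2]
width: 0.0606
```

Emit:
jog_arm:
  moves:
    - [0.46,0.5,0,0,0,0,0.3]
    - [0.46,0.86,0,0,0,0,0.3]
    - [0.46,0.86,0,0,0,0,0.3]

```text
time_s: 13.28
eef_pos: [0.3791, 0.2175, 0.1774]
orientation: [0.151, 0.989, -0.001, -0.0]
ft_force: [-0.2, 0.0, -0.6]
width: 0.0603
```

Emit:
jog_arm:
  moves:
    - [0,0,0,-0.053,-0.122,-0.248,0.3]
    - [0,0,0,-0.053,-0.122,-0.248,0.3]
    - [0,0,0,-0.053,-0.122,-0.248,0.3]
    - [0,0,0,-0.053,-0.122,-0.248,0.3]
    - [0,0,0,-0.053,-0.122,-0.248,0.3]
    - [0,0,0,-0.053,-0.122,-0.248,0.3]
    - [0,0,0,-0.053,-0.122,-0.248,0.3]

```text
time_s: 14.15
eef_pos: [0.3792, 0.2165, 0.1782]
orientation: [-0.234, 0.951, 0.051, 0.195]
ft_force: [-0.2, -0.4, 0.4]
width: 0.0604
```

```bash
cat > look.py <<'E'
from h import *
from rig import viewer,arm
import sys
def go(name,wins,extra=None,k=3.3,wh=(120,140)):
    s=arm.observe(); print(s["time_s"],s["eef_pos"],s["orientation"],s["ft_force"],s["width"])
    Rm=R.from_quat(s["orientation"]).as_matrix(); h=s["width"]/2; out=[]
    for n,(x0,y0) in wins.items():
        p=viewer.capture(n); im=cv2.resize(p["img"][y0:y0+wh[1],x0:x0+wh[0],::-1],None,fx=k,fy=k,interpolation=cv2.INTER_CUBIC).copy()
        for o,col in((s["eef_pos"]+[0,0,.034],(0,255,255)),(s["eef_pos"]-.034*Rm[:,2],(255,0,255))):
            for sg in(-1,1):
                F=np.array([[a,sg*(h+b),c] for a in(-.0075,.0075) for b in(0,.0175) for c in(-.05,.014)])
                draw(im,p,[o+F@Rm.T],col,k,x0,y0)
        if extra: draw(im,p,extra,(0,255,0),k,x0,y0)
        out.append(im)
    cv2.imwrite(name,np.hstack(out)); return s
E
python3 - <<'E'
from look import *
g=np.load("fit.npz")["gauge"]; G=rz(g[3])@R.from_euler('y',-g[4]).as_matrix()
s=go("pics/d1.png",dict(scene=(320,110),top=(115,170)),[T(P,G,g[:3]) for P in GAUGE])
M=np.c_[np.cross(G[:,1],-G[:,2]),G[:,1],-G[:,2]]
C=R.from_quat(s["orientation"]); print((C.inv()*R.from_matrix(M)).as_rotvec()/np.pi)
for b in (np.array([0,0,.034]),-.034*C.as_matrix()[:,2]):
    print(C.inv().apply(g[:3]+.005*M[:,2]-s["eef_pos"]-b)/.1)
E
```

```text
14.15 [0.37916584 0.21646968 0.17820968] [-0.23371247  0.95113922  0.0509136   0.19524462] [-0.15571942 -0.38220174  0.43037058] 0.0603508448853952
[ 0.00110732 -0.00103378 -0.00192279]
[ 0.0079305  -0.01074952  1.15454911]
[-0.12644019 -0.00884904  1.18223371]
```

View pics/d1.png

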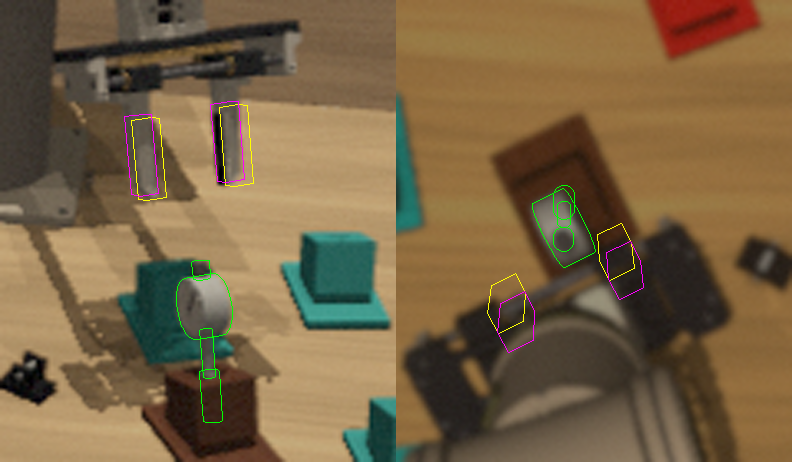

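The views are ambiguous between a world-z offset (yellow) and a tool-axis one (magenta); magenta looks better in the scene view. Checking it numerically from pixel profiles across the fingers.

```bash
python3 - <<'E'
from h import *
from rig import viewer,arm
s=arm.observe(); p=viewer.capture("scene"); s=arm.observe(); print(s["eef_pos"])
I=p["img"].astype(int).sum(2)//3
Rm=R.from_quat(s["orientation"]).as_matrix(); h=s["width"]/2
for r in(150,156,162): print(r,"cols356-372",I[r,356:373].tolist(),"| 381-398",I[r,381:399].tolist())
for nm,o in(("world",s["eef_pos"]+[0,0,.034]),("tool",s["eef_pos"]-.034*Rm[:,2])):
    for sg in(-1,1):
        # inner face & outer face mid-line at z=0 in tool
        print(nm,sg,np.round(proj(p,o+np.array([[-.0075,sg*h,-.01],[.0075,sg*h,-.01],[-.0075,sg*h,.014],[.0075,sg*h,.014]])@Rm.T),1).tolist())
print("colsL r164-174")
for c in (363,365,387,391): print(c,I[158:175,c].tolist())
E
```

```text
[0.37875329 0.21752312 0.1780922 ]
150 cols356-372 [76, 71, 69, 70, 76, 85, 84, 82, 84, 80, 70, 70, 104, 142, 140, 140, 140] | 381-398 [145, 155, 156, 137, 8, 18, 48, 83, 96, 97, 94, 113, 149, 157, 158, 157, 157, 156]
156 cols356-372 [74, 72, 72, 68, 69, 84, 98, 101, 107, 106, 94, 64, 66, 64, 63, 69, 96] | 381-398 [131, 131, 135, 125, 73, 11, 22, 85, 118, 104, 103, 111, 136, 149, 150, 150, 150, 151]
162 cols356-372 [55, 62, 67, 74, 82, 74, 91, 106, 103, 106, 101, 81, 70, 72, 73, 70, 75] | 381-398 [154, 154, 155, 155, 131, 15, 23, 57, 100, 105, 113, 129, 142, 150, 149, 148, 148, 149]
world -1 [[369.5, 160.4], [367.0, 160.1], [370.3, 169.4], [367.8, 169.0]]
world 1 [[390.2, 157.2], [387.5, 156.9], [390.9, 166.0], [388.2, 165.7]]
tool -1 [[367.1, 159.2], [364.7, 158.9], [367.9, 168.0], [365.5, 167.6]]
tool 1 [[387.6, 155.9], [385.0, 155.7], [388.3, 164.7], [385.7, 164.4]]
colsL r164-174
363 [101, 102, 106, 105, 106, 107, 100, 94, 87, 76, 78, 89, 89, 93, 139, 146, 145]
365 [103, 103, 102, 106, 106, 103, 101, 105, 106, 112, 113, 90, 90, 129, 145, 146, 145]
387 [18, 13, 9, 14, 23, 18, 16, 6, 134, 156, 163, 159, 150, 151, 154, 154, 153]
391 [103, 102, 102, 107, 113, 129, 133, 149, 155, 157, 160, 161, 156, 153, 154, 152, 154]
```

The inner face of the right finger spans columns 385–388, which matches the tool-axis hypothesis (world would be 387.5–390). So the offset lies along the tool z. Approaching the gauge accordingly.

Emit:
jog_arm:
  moves:
    - [-0.126,-0.01,0,0,0,0,0.3]
    - [-0.126,-0.01,0.4,0,0,0,0.3]
    - [-0.126,-0.01,0.7,0,0,0,0.3]
    - [-0.126,-0.01,0.7,0,0,0,0.3]

```text
time_s: 14.8
eef_pos: [0.4117, 0.2352, 0.1155]
orientation: [-0.236, 0.951, 0.051, 0.192]
ft_force: [-1.0, -0.2, 1.2]
width: 0.0607
```

Emit:
jog_arm:
  moves:
    - [0,0,0.15,0,0,0,0.3]
    - [0,0,0.3,0,0,0,0.3]
    - [0,0,0.48,0,0,0,0.3]
    - [0,0,0.48,0,0,0,0.3]

```text
time_s: 15.3
eef_pos: [0.4297, 0.2447, 0.0746]
orientation: [-0.236, 0.951, 0.051, 0.195]
ft_force: [-0.5, -1.5, 0.0]
width: 0.0605
```

```bash
python3 - <<'E'
from look import *
g=np.load("fit.npz")["gauge"]; G=rz(g[3])@R.from_euler('y',-g[4]).as_matrix()
s=go("pics/d2.png",dict(scene=(345,150),top=(125,195)),[T(P,G,g[:3]) for P in GAUGE],k=5,wh=(75,100))
C=R.from_quat(s["orientation"]); print(C.inv().apply(g[:3]-.005*G[:,2]-s["eef_pos"]+.033*C.as_matrix()[:,2])/.1)
E
```

```text
15.3 [0.42972803 0.24466635 0.07462788] [-0.23596927  0.95068169  0.05143852  0.19461993] [-0.52215876 -1.54338578  0.04938061] 0.06053456314292695
[-0.0038034  -0.01718329 -0.00808727]
```

View pics/d2.png

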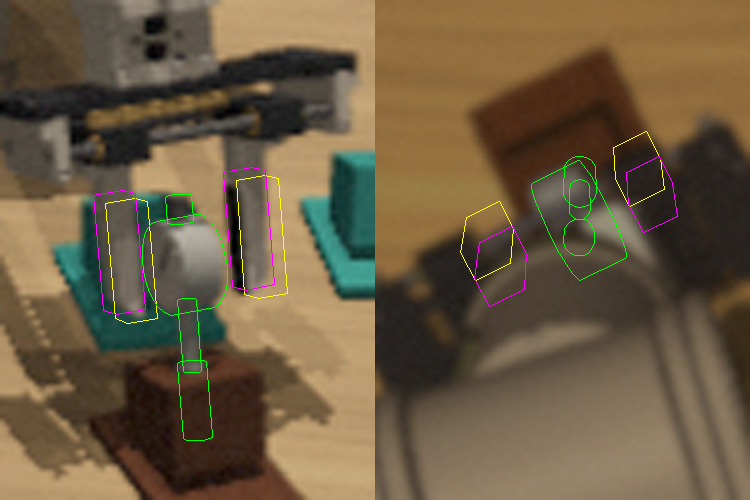

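The fingers straddle the case, roughly centred, at the right height. Gripping at 35 N.

Emit:
jog_arm:
  moves:
    - [0,0,0,0,0,0,-0.4]
    - [0,0,0,0,0,0,-0.9]
    - [0,0,0,0,0,0,-0.9]
    - [0,0,0,0,0,0,-0.9]
    - [0,0,0,0,0,0,-0.9]
    - [0,0,0,0,0,0,-0.9]
  squeeze: 35

```text
time_s: 16.15
eef_pos: [0.431, 0.2437, 0.0749]
orientation: [-0.236, 0.95, 0.05, 0.196]
ft_force: [3.7, -6.0, -0.3]
width: 0.0242
```

Emit:
jog_arm:
  moves:
    - [0,0,-0.1,0,0,0,-0.9]
    - [0,0,-0.3,0,0,0,-0.9]
    - [0,0,-0.5,0,0,0,-0.9]
    - [0,0,-0.7,0,0,0,-0.9]
    - [0,0,-0.9,0,0,0,-0.9]
    - [0,0,-0.9,0,0,0,-0.9]

```text
time_s: 16.9
eef_pos: [0.3995, 0.2278, 0.1588]
orientation: [-0.236, 0.95, 0.052, 0.197]
ft_force: [-1.0, 0.5, -2.6]
width: 0.0237
```

```bash
python3 - <<'E'
from h import *
from rig import arm
s=arm.observe(); C=R.from_quat(s["orientation"]); M=C.as_matrix()
y=M[:,1]*[1,1,0]; y/=np.linalg.norm(y); z=np.array([0,0,-1.]); D=R.from_matrix(np.c_[np.cross(y,z),y,z])
print("rot",(C.inv()*D).as_rotvec()/np.pi, "up 60mm",C.inv().apply([0,0,.06])/.1)
d=np.array([.580,-.001,.22])-(s["eef_pos"]+[0,0,.06]); print("then in D frame",D.inv().apply(d)/.1, "Daxes",D.as_matrix())
E
```

```text
rot [ 0.00173141  0.13046369 -0.00035987] up 60mm [-0.23908756  0.00331009 -0.55029645]
then in D frame [-0.52224134 -2.86711511 -0.01237975] Daxes [[-0.88344869 -0.46852792  0.        ]
 [-0.46852792  0.88344869  0.        ]
 [-0.          0.         -1.        ]]
```

Emit:
jog_arm:
  moves:
    - [-0.239,0,-0.55,0,0,0,-0.9]
    - [-0.239,0,-0.55,0,0.05,0,-0.9]
    - [-0.239,0,-0.55,0,0.09,0,-0.9]
    - [-0.239,0,-0.55,0,0.1305,0,-0.9]
    - [-0.239,0,-0.55,0,0.1305,0,-0.9]
    - [-0.239,0,-0.55,0,0.1305,0,-0.9]

```text
time_s: 17.65
eef_pos: [0.3989, 0.2274, 0.2162]
orientation: [-0.242, 0.97, 0.003, -0.002]
ft_force: [0.7, 0.1, -1.2]
width: 0.024
```

Emit:
jog_arm:
  moves:
    - [-0.09,-0.48,0,0,0,0,-0.9]
    - [-0.174,-0.95,0,0,0,0,-0.9]
    - [-0.174,-0.95,0,0,0,0,-0.9]

```text
time_s: 18.02
eef_pos: [0.4601, 0.1493, 0.2177]
orientation: [-0.24, 0.971, 0.002, 0.0]
ft_force: [-0.4, 0.1, -1.0]
width: 0.0238
```

Emit:
jog_arm:
  moves:
    - [-0.09,-0.48,0,0,0,0,-0.9]
    - [-0.174,-0.95,0,0,0,0,-0.9]
    - [-0.174,-0.95,0,0,0,0,-0.9]

```text
time_s: 18.4
eef_pos: [0.5196, 0.0741, 0.2169]
orientation: [-0.24, 0.971, 0.002, -0.0]
ft_force: [-1.0, 0.4, -2.4]
width: 0.0237
```

Emit:
jog_arm:
  moves:
    - [-0.09,-0.48,0,0,0,0,-0.9]
    - [-0.174,-0.95,0,0,0,0,-0.9]
    - [-0.174,-0.95,0,0,0,0,-0.9]
    - [-0.174,-0.95,0,0,0,0,-0.9]

```text
time_s: 18.9
eef_pos: [0.5781, 0.0013, 0.2161]
orientation: [-0.242, 0.97, 0.003, -0.001]
ft_force: [0.1, 0.1, -2.5]
width: 0.0238
```

```bash
python3 - <<'E'
from h import *
from rig import viewer,arm,look_for,outline_of
s=arm.observe(); print(s["time_s"],s["eef_pos"],s["orientation"],s["ft_force"],s["width"])
C=R.from_quat(s["orientation"]).as_matrix(); out=[]; k=5
mid=s["eef_pos"]-.038*C[:,2]
G=np.c_[C[:,0]*-1,C[:,1],-C[:,2]]
q=np.load("fit.npz")["shock"]
for n,(x0,y0,w,h) in dict(scene=(250,160,75,115),top=(230,140,75,115)).items():
    p=viewer.capture(n); im=cv2.resize(p["img"][y0:y0+h,x0:x0+w,::-1],None,fx=k,fy=k,interpolation=cv2.INTER_CUBIC)
    cv2.imwrite(f"pics/e_{n}_raw.png",im); im=im.copy()
    draw(im,p,[T(P,G,mid) for P in GAUGE],(0,255,0),k,x0,y0)
    draw(im,p,[T(P,rz(q[2]),np.r_[q[:2],0]) for P in SHOCK+[cyl(.008,.085,.097),cyl(.006,.097,.111)]],(0,0,255),k,x0,y0)
    if n=="scene":
        I=p["img"].astype(int).sum(2)//3
        for z in(.109,.104,.093,.08,.07): 
            c=proj(p,[q[0],q[1],z])[0]; r=int(round(c[1])); print("valve",z,c.round(1),I[r,int(c[0])-9:int(c[0])+10].tolist(),int(c[0])-9)
        for d in(-.093,-.085,-.075,-.065,-.05,-.04,-.03):
            c=proj(p,mid+G[:,2]*d)[0]; r=int(round(c[1])); print("gauge",d,c.round(1),I[r,int(c[0])-9:int(c[0])+10].tolist(),int(c[0])-9)
        out.append(cv2.imread("pics/e_scene_raw.png"))
        np.save("e_scene.npy",p["img"])
    out.append(im) if n=="scene" else 0
cv2.imwrite("pics/e1.png",np.hstack(out))
E
```

```text
18.9 [0.57811896 0.00133686 0.21608591] [-0.24162747  0.97036423  0.00269279 -0.0014746 ] [ 0.08704694  0.12737308 -2.51751207] 0.023814808299803893
valve 0.109 [285.1 227.8] [154, 153, 155, 154, 153, 152, 137, 83, 83, 77, 102, 134, 151, 151, 153, 152, 151, 155, 162] 276
valve 0.104 [285.1 229.4] [158, 158, 158, 156, 155, 156, 137, 71, 74, 73, 84, 124, 152, 154, 152, 153, 156, 162, 151] 276
valve 0.093 [285.1 232.9] [152, 151, 153, 150, 144, 126, 77, 69, 79, 74, 70, 87, 126, 149, 152, 157, 149, 115, 102] 276
valve 0.08 [285.1 237. ] [152, 146, 139, 103, 35, 45, 54, 60, 65, 65, 61, 48, 47, 53, 108, 143, 110, 97, 93] 276
valve 0.07 [285.1 240. ] [148, 143, 135, 100, 34, 39, 39, 40, 43, 38, 42, 40, 37, 36, 68, 96, 93, 92, 87] 276
gauge -0.093 [286.3 210.3] [144, 143, 145, 144, 144, 146, 132, 84, 69, 70, 73, 70, 89, 126, 151, 151, 151, 150, 150] 277
gauge -0.085 [286.3 207.7] [149, 148, 150, 149, 153, 151, 139, 82, 71, 68, 69, 73, 89, 129, 153, 150, 151, 149, 152] 277
gauge -0.075 [286.3 204.3] [149, 147, 149, 149, 149, 147, 132, 82, 74, 74, 74, 70, 84, 123, 143, 143, 144, 142, 144] 277
gauge -0.065 [286.3 200.8] [150, 147, 147, 146, 145, 145, 131, 73, 68, 72, 76, 70, 89, 124, 146, 148, 148, 148, 147] 277
gauge -0.05 [286.2 195.6] [145, 146, 144, 145, 144, 145, 144, 128, 83, 73, 72, 96, 130, 143, 145, 144, 143, 143, 144] 277
gauge -0.04 [286.2 192.1] [136, 139, 140, 141, 142, 140, 141, 125, 69, 66, 73, 95, 129, 140, 140, 139, 138, 139, 138] 277
gauge -0.03 [286.1 188.5] [142, 140, 138, 135, 132, 128, 109, 86, 65, 69, 70, 94, 127, 138, 140, 141, 142, 141, 143] 277
```

View pics/e1.png

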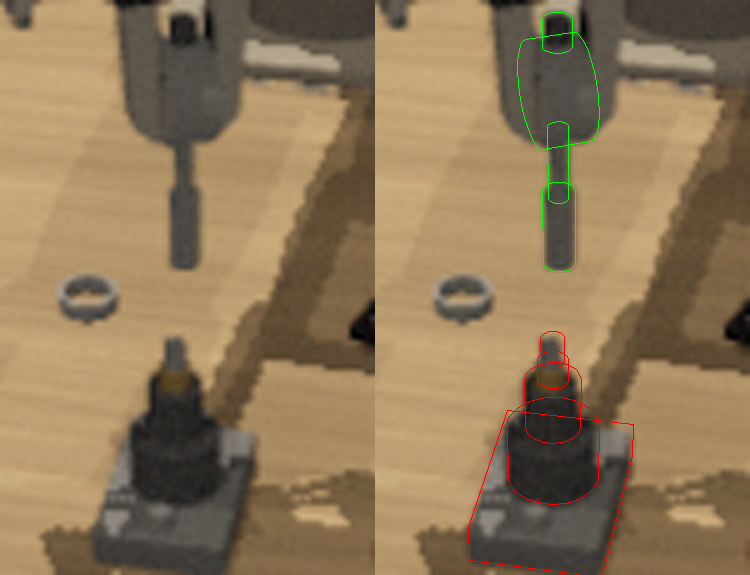

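The raw view shows the foot at (286.5, 213) hanging upright over the bare plunger, top at about (284.5, 227.5). It needs a small sideways shift. I've used all 12 views, so from here I fit sub-pixel silhouettes numerically.

```bash
cat > sub.py <<'E'
from h import *
q=np.load("fit.npz")["shock"]
STEM=[cyl(.008,.085,.097),cyl(.006,.097,.111)]
def fitshift(p,parts,roi,bg=150,fg=73):
    r0,r1,c0,c1=roi; I=p["img"].astype(float).mean(2)
    a=np.clip((bg-I)/(bg-fg),0,1)[r0:r1,c0:c1]
    m=mask(p,parts)
    def cost(d):
        w=cv2.warpAffine(m,np.float32([[1,0,d[0]],[0,1,d[1]]]),(560,420))[r0:r1,c0:c1]
        return ((w-a)**2).sum()
    best=min((minimize(cost,[x,y],method="Nelder-Mead",options=dict(initial_simplex=[[x,y],[x+1,y],[x,y+1]])) for x in(-1,1) for y in(-1,1)),key=lambda r:r.fun)
    return best.x.round(2),round(best.fun,2)
def gauge(s,L=.038):
    C=R.from_quat(s["orientation"]).as_matrix(); mid=s["eef_pos"]-L*C[:,2]
    return [T(P,np.c_[-C[:,0],C[:,1],-C[:,2]],mid) for P in GAUGE]
VAL=[T(P,rz(q[2]),np.r_[q[:2],0]) for P in SHOCK+STEM]
E
python3 - <<'E'
from sub import *
from rig import viewer,arm
p=viewer.capture("scene"); s=arm.observe(); print(s["eef_pos"],s["orientation"],s["ft_force"],s["joint_pos"])
print("foot",fitshift(p,gauge(s)[1:3],(194,221,278,296)))
print("valve",fitshift(p,VAL,(221,238,276,289)))
print("valve plunger rows",fitshift(p,VAL,(221,232,276,292)))
np.save("e.npy",p["img"])
# jacobian of pixel wrt x,y,z at the plunger top
b=np.array([.58,0,.111]); print([(proj(p,b+d)-proj(p,b)).round(2).tolist() for d in np.eye(3)*.01])
t=viewer.capture("top"); J=[(proj(t,b+d)-proj(t,b)).round(2).tolist() for d in np.eye(3)*.01]; print(J)
E
```

```text
[0.57825923 0.00147458 0.21604152] [-0.24217546  0.97022794  0.00250911 -0.00158249] [ 0.5833821   0.56412527 -2.19713406] [-0.08865326  0.07024338  1.52425506  0.00370742  1.55172682 -2.14874592]
foot (array([ 0.33, -0.27]), np.float64(4.31))
valve (array([-0.5 ,  1.25]), np.float64(1.35))
valve plunger rows (array([-0.48,  1.4 ]), np.float64(1.05))
[[[-0.75, 2.29]], [[3.88, 0.43]], [[-0.01, -3.21]]]
[[[0.13, -3.97]], [[-4.07, -0.13]], [[-0.01, -0.91]]]
```

Emit:
jog_arm:
  moves:
    - [-0.005,-0.055,0,0,0,0,-0.9]
    - [-0.005,-0.055,0.15,0,0,0,-0.9]
    - [-0.005,-0.055,0.3,0,0,0,-0.9]
    - [-0.005,-0.055,0.34,0,0,0,-0.9]
    - [-0.005,-0.055,0.34,0,0,0,-0.9]
    - [-0.005,-0.055,0.34,0,0,0,-0.9]

```text
time_s: 19.85
eef_pos: [0.582, -0.0045, 0.1819]
orientation: [-0.241, 0.97, 0.002, -0.002]
ft_force: [1.1, -0.4, -1.6]
width: 0.0238
```

```bash
python3 - <<'E'
from sub import *
from rig import viewer,arm
p=viewer.capture("scene"); s=arm.observe(); print(s["eef_pos"],s["orientation"],s["ft_force"])
g=gauge(s); r=proj(p,g[2].mean(0)-[0,0,.021])[0]; print("foot end pred",r, "valve pred",proj(p,[q[0],q[1],.111]))
r1=int(r[1])
print("foot",fitshift(p,g[1:3],(r1-20,r1+4,278,294)))
print("valve",fitshift(p,VAL,(r1+4,238,276,289)))
print("both",fitshift(p,g[1:3]+VAL,(r1-20,238,276,289)))
I=p["img"].astype(int).mean(2).astype(int)
for r in range(217,240): print(r,I[r,276:294].tolist())
E
```

```text
[ 0.58207015 -0.00446729  0.18208378] [-0.24144061  0.97041154  0.00230952 -0.00159214] [ 0.40515149 -0.10730709 -1.2778045 ]
foot end pred [283.7578594  223.84507583] valve pred [[285.05261205 227.18588475]]
foot (array([ 0.29, -0.18]), np.float64(2.62))
valve (array([-0.49,  1.22]), np.float64(0.97))
both (array([0.2 , 0.45]), np.float64(10.35))
217 [141, 139, 138, 140, 132, 107, 66, 69, 70, 75, 69, 107, 141, 142, 141, 141, 141, 147]
218 [143, 142, 143, 142, 135, 111, 72, 74, 72, 73, 68, 106, 138, 139, 140, 141, 141, 143]
219 [142, 142, 143, 144, 138, 111, 69, 71, 72, 74, 73, 111, 143, 144, 147, 145, 149, 155]
220 [141, 143, 140, 142, 138, 111, 70, 71, 73, 75, 68, 108, 143, 144, 145, 146, 151, 157]
221 [148, 146, 144, 146, 139, 112, 71, 69, 71, 72, 69, 108, 144, 142, 140, 143, 152, 153]
222 [143, 145, 143, 145, 142, 112, 71, 68, 69, 75, 69, 109, 149, 148, 150, 154, 157, 157]
223 [142, 140, 141, 139, 135, 110, 69, 72, 75, 72, 71, 104, 146, 146, 148, 151, 153, 152]
224 [148, 151, 150, 149, 141, 114, 70, 72, 73, 71, 76, 112, 143, 142, 144, 144, 144, 151]
225 [149, 149, 148, 151, 149, 
[... 581 characters left out ...]
125, 158, 159, 157, 162, 151, 107]
232 [152, 151, 148, 149, 149, 138, 99, 75, 78, 74, 72, 98, 139, 156, 157, 148, 119, 106]
233 [154, 153, 151, 146, 142, 129, 83, 70, 72, 71, 70, 85, 125, 151, 140, 112, 101, 99]
234 [159, 159, 156, 141, 118, 88, 63, 64, 67, 64, 66, 65, 78, 116, 129, 94, 98, 98]
235 [153, 155, 153, 130, 75, 46, 56, 58, 62, 63, 62, 57, 50, 80, 105, 94, 95, 88]
236 [157, 154, 146, 111, 41, 43, 53, 60, 65, 65, 57, 55, 45, 48, 76, 94, 92, 78]
237 [151, 145, 139, 104, 41, 44, 49, 56, 64, 63, 60, 54, 44, 41, 68, 97, 93, 72]
238 [151, 140, 134, 100, 34, 34, 39, 48, 49, 54, 48, 42, 44, 38, 70, 93, 89, 73]
239 [150, 143, 135, 99, 34, 39, 46, 45, 43, 46, 48, 44, 38, 37, 56, 88, 76, 70]
```

Emit:
jog_arm:
  moves:
    - [-0.006,0.012,0.03,0,0,0,-0.9]
    - [-0.006,0.012,0.06,0,0,0,-0.9]
    - [-0.006,0.012,0.06,0,0,0,-0.9]
    - [-0.006,0.012,0.06,0,0,0,-0.9]

```text
time_s: 20.4
eef_pos: [0.5816, -0.0031, 0.1754]
orientation: [-0.241, 0.97, 0.003, -0.002]
ft_force: [-0.5, 0.7, -0.8]
width: 0.0238
```

Emit:
jog_arm:
  moves:
    - [0,0,0.02,0,0,0,-0.9]
    - [0,0,0.02,0,0,0,-0.9]
    - [0,0,0.02,0,0,0,-0.9]

```text
time_s: 20.78
eef_pos: [0.5816, -0.0031, 0.1734]
orientation: [-0.241, 0.97, 0.002, -0.002]
ft_force: [0.2, -0.3, -1.9]
width: 0.0237
```

Emit:
jog_arm:
  moves:
    - [0,0,0.02,0,0,0,-0.9]
    - [0,0,0.02,0,0,0,-0.9]
    - [0,0,0.02,0,0,0,-0.9]

```text
time_s: 21.15
eef_pos: [0.5816, -0.003, 0.1714]
orientation: [-0.241, 0.97, 0.002, -0.002]
ft_force: [-0.3, -0.4, -1.3]
width: 0.0239
```

Emit:
jog_arm:
  moves:
    - [0,0,0.02,0,0,0,-0.9]
    - [0,0,0.02,0,0,0,-0.9]
    - [0,0,0.02,0,0,0,-0.9]

```text
time_s: 21.52
eef_pos: [0.5816, -0.0031, 0.1694]
orientation: [-0.241, 0.97, 0.002, -0.002]
ft_force: [0.3, 0.1, -1.8]
width: 0.0238
```

```bash
cat > chk.py <<'E'
from sub import *
from rig import viewer,arm
p=viewer.capture("scene"); s=arm.observe(); print(s["time_s"],s["eef_pos"],s["orientation"],s["ft_force"])
I=p["img"].astype(int).mean(2).astype(int)
print("foot end pred",proj(p,gauge(s)[2].mean(0)-[0,0,.021])[0])
for r in range(219,239): print(r,I[r,278:292].tolist())
E
python3 chk.py
```

```text
21.575 [ 0.5815975  -0.00301801  0.1694489 ] [-0.24145246  0.97040726  0.00248451 -0.0020713 ] [ 0.06515348 -0.11983771 -1.90819728]
foot end pred [284.3845597  227.85121981]
219 [143, 142, 145, 131, 81, 70, 72, 75, 70, 84, 122, 145, 145, 145]
220 [141, 142, 142, 125, 81, 70, 72, 75, 72, 84, 121, 145, 144, 147]
221 [147, 145, 146, 132, 80, 72, 72, 78, 73, 85, 120, 142, 140, 145]
222 [144, 146, 144, 132, 81, 72, 72, 72, 71, 88, 127, 145, 147, 147]
223 [140, 139, 140, 125, 80, 70, 70, 72, 73, 86, 124, 149, 149, 150]
224 [151, 151, 148, 133, 85, 70, 69, 74, 69, 84, 119, 142, 142, 145]
225 [151, 153, 151, 135, 82, 70, 75, 71, 70, 87, 129, 146, 146, 143]
226 [150, 150, 151, 134, 88, 71, 70, 70, 72, 87, 127, 150, 149, 150]
227 [152, 153, 151, 142, 99, 70, 72, 73, 70, 90, 131, 150, 152, 150]
228 [156, 155, 154, 141, 102, 75, 75, 73, 66, 97, 139, 153, 153, 152]
229 [157, 157, 155, 153, 131, 72, 73, 76, 80, 120, 152, 155, 154, 155]
230 [158, 160, 158, 160, 138, 73, 76, 72, 78, 122, 156, 156, 157, 155]
231 [153, 155, 155, 158, 137, 68, 73, 75, 82, 125, 159, 160, 158, 157]
232 [147, 150, 149, 139, 99, 77, 74, 73, 74, 99, 138, 158, 157, 147]
233 [152, 150, 143, 130, 83, 72, 71, 73, 67, 80, 124, 148, 141, 106]
234 [159, 150, 119, 87, 65, 59, 67, 68, 61, 61, 81, 116, 125, 88]
235 [157, 139, 77, 53, 58, 59, 65, 62, 60, 58, 53, 80, 103, 90]
236 [148, 112, 34, 40, 53, 57, 64, 62, 62, 54, 42, 49, 79, 95]
237 [144, 103, 44, 43, 51, 61, 62, 64, 57, 50, 39, 43, 70, 97]
238 [137, 99, 36, 34, 42, 42, 48, 50, 47, 43, 40, 43, 64, 95]
```

Emit:
jog_arm:
  moves:
    - [0,0,0.01,0,0,0,-0.9]
    - [0,0,0.01,0,0,0,-0.9]
    - [0,0,0.01,0,0,0,-0.9]

```text
time_s: 21.95
eef_pos: [0.5817, -0.003, 0.1685]
orientation: [-0.241, 0.97, 0.002, -0.002]
ft_force: [0.4, 0.1, -1.5]
width: 0.0237
```

Emit:
jog_arm:
  moves:
    - [0,0,0.01,0,0,0,-0.9]
    - [0,0,0.01,0,0,0,-0.9]
    - [0,0,0.01,0,0,0,-0.9]

```text
time_s: 22.32
eef_pos: [0.5817, -0.003, 0.1676]
orientation: [-0.241, 0.97, 0.002, -0.002]
ft_force: [0.7, 0.4, -0.3]
width: 0.0238
```

Emit:
jog_arm:
  moves:
    - [0,0,0.01,0,0,0,-0.9]
    - [0,0,0.01,0,0,0,-0.9]
    - [0,0,0.01,0,0,0,-0.9]

```text
time_s: 22.7
eef_pos: [0.5817, -0.0031, 0.1665]
orientation: [-0.241, 0.97, 0.002, -0.002]
ft_force: [0.6, 0.3, 0.9]
width: 0.0236
```

Emit:
jog_arm:
  moves:
    - [0,0,0.01,0,0,0,-0.9]
    - [0,0,0.01,0,0,0,-0.9]
    - [0,0,0.01,0,0,0,-0.9]

```text
time_s: 23.08
eef_pos: [0.5817, -0.003, 0.1656]
orientation: [-0.241, 0.97, 0.002, -0.002]
ft_force: [0.2, 0.0, 1.9]
width: 0.0239
```

```bash
python3 chk.py
```

```text
23.125 [ 0.5816733  -0.00306401  0.16555765] [-0.24143047  0.97041315  0.00241918 -0.00194949] [-0.41983392  0.2379003   1.8467404 ]
foot end pred [284.36582716 229.10933585]
219 [141, 144, 143, 129, 81, 70, 70, 75, 70, 87, 124, 147, 144, 143]
220 [142, 142, 142, 127, 82, 73, 74, 73, 72, 84, 123, 145, 145, 147]
221 [145, 144, 144, 131, 82, 72, 70, 72, 72, 85, 121, 141, 141, 143]
222 [145, 144, 147, 133, 82, 72, 73, 71, 71, 87, 125, 148, 145, 149]
223 [142, 141, 143, 128, 81, 73, 71, 73, 73, 88, 125, 148, 149, 147]
224 [149, 150, 149, 133, 82, 71, 73, 73, 72, 86, 123, 142, 146, 145]
225 [153, 151, 151, 135, 83, 71, 73, 74, 71, 90, 126, 148, 147, 145]
226 [149, 149, 150, 133, 83, 76, 74, 72, 72, 89, 129, 151, 151, 149]
227 [152, 151, 151, 140, 89, 73, 74, 76, 71, 83, 126, 152, 150, 151]
228 [155, 155, 154, 143, 99, 74, 72, 75, 70, 88, 129, 152, 153, 152]
229 [158, 157, 157, 145, 104, 72, 72, 76, 70, 89, 131, 155, 154, 155]
230 [160, 160, 156, 152, 118, 69, 72, 70, 78, 120, 153, 155, 156, 155]
231 [153, 154, 156, 156, 135, 69, 71, 71, 80, 123, 157, 156, 158, 157]
232 [148, 149, 149, 137, 100, 75, 76, 74, 72, 98, 139, 157, 159, 144]
233 [153, 151, 149, 127, 76, 70, 76, 74, 67, 80, 125, 148, 140, 107]
234 [160, 149, 122, 88, 54, 61, 67, 65, 61, 63, 76, 115, 127, 88]
235 [157, 141, 78, 53, 56, 58, 59, 61, 63, 52, 50, 79, 102, 90]
236 [149, 111, 44, 41, 55, 60, 62, 61, 57, 56, 43, 46, 74, 98]
237 [143, 103, 46, 44, 52, 61, 66, 65, 58, 52, 36, 38, 69, 96]
238 [143, 102, 37, 34, 33, 47, 48, 53, 44, 42, 37, 41, 66, 87]
```

```bash
cat > rel.py <<'E'
from sub import *
from rig import viewer,arm
p=viewer.capture("scene"); s=arm.observe(); print(s["time_s"],s["eef_pos"],s["ft_force"],s["width"])
I=p["img"].astype(float).mean(2); a=np.clip((150-I)/78,0,1)[204:237,277:289]
def render(v,d):
    dx,dy,du,dv=v
    F=[T(P,np.eye(3),np.r_[q[0]+dx/1e3,q[1]+dy/1e3,.111-d+.098]) for P in GAUGE[1:3]]
    V=[P+np.r_[q[:2],0] for P in SHOCK[1:]+[cyl(.008,.085,.097),cyl(.006,.09,.111-d)]]
    return cv2.warpAffine(mask(p,F+V),np.float32([[1,0,du],[0,1,dv]]),(560,420))[204:237,277:289]
import h; h.S=8
import sys
for d in [float(x) for x in sys.argv[1:]]:
    r=min((minimize(lambda v:((render(v,d)-a)**2).sum(),x0,method="Nelder-Mead",options=dict(maxiter=250,initial_simplex=np.array(x0)+np.vstack([np.zeros(4),np.diag([4,3,.6,.6])]))) for x0 in([0,0,-.5,1.2],[-4,1,-.5,1.2])),key=lambda r:r.fun)
    print(d,"foot rel valve mm dx,dy",r.x.round(2),round(r.fun,2))
E
python3 rel.py .0028 .0036 .0044
```

```text
23.175 [ 0.5816577  -0.00304138  0.16554876] [0.16894046 0.51274734 0.92631306] 0.023651695844199457
0.0028 foot rel valve mm dx,dy [ 0.39  0.16 -0.52  0.93] 20.65
0.0036 foot rel valve mm dx,dy [-0.05 -0.09 -0.48  0.89] 20.52
0.0044 foot rel valve mm dx,dy [-0.68 -0.21 -0.47  0.8 ] 20.56
```

```bash
sed -i 's/^    print(d,/    E=render(r.x,d)-a; print(((E**2).sum(1)).round(1).tolist()); [print(204+i,a[i].round(1).tolist(),render(r.x,d)[i].round(1).tolist()) for i in (6,18,22,26,28,30,32)]\n    print(d,/' rel.py; python3 rel.py .0036
```

```text
23.225 [ 0.5816525  -0.00304023  0.16551124] [0.4808846  0.04415044 0.91710911] 0.0241906105265701
[5.9, 6.1, 5.4, 1.3, 0.1, 0.1, 0.1, 0.1, 0.0, 0.1, 0.1, 0.2, 0.1, 0.1, 0.1, 0.1, 0.1, 0.0, 0.1, 0.1, 0.0, 0.0, 0.0, 0.0, 0.1, 0.1, 0.2, 0.2, 0.0, 0.0, 0.1, 0.1, 0.0]
210 [0.1, 0.1, 0.1, 0.1, 0.0, 0.2, 0.8, 1.0, 1.0, 0.7, 0.2, 0.0] [0.0, 0.0, 0.0, 0.0, 0.0, 0.30000001192092896, 0.800000011920929, 1.0, 1.0, 0.800000011920929, 0.30000001192092896, 0.0]
222 [0.0, 0.1, 0.1, 0.1, 0.2, 0.9, 1.0, 0.9, 0.9, 1.0, 0.8, 0.3] [0.0, 0.0, 0.0, 0.0, 0.4000000059604645, 0.8999999761581421, 1.0, 1.0, 1.0, 1.0, 0.8999999761581421, 0.4000000059604645]
226 [0.0, 0.0, 0.0, 0.0, 0.2, 0.8, 1.0, 1.0, 1.0, 1.0, 0.8, 0.3] [0.0, 0.0, 0.0, 0.0, 0.30000001192092896, 0.800000011920929, 1.0, 1.0, 1.0, 1.0, 0.8999999761581421, 0.4000000059604645]
230 [0.0, 0.0, 0.0, 0.0, 0.0, 0.4, 1.0, 1.0, 1.0, 0.9, 0.4, 0.0] [0.0, 0.0, 0.0, 0.0, 0.10000000149011612, 0.6000000238418579, 1.0, 1.0, 1.0, 1.0, 0.699999988079071, 0.20000000298023224]
232 [0.0, 0.0, 0.0, 0.0, 0.1, 0.6, 1.0, 1.0, 1.0, 1.0, 0.7, 0.1] [0.0, 0.0, 0.0, 0.0, 0.20000000298023224, 0.699999988079071, 1.0, 1.0, 1.0, 1.0, 0.800000011920929, 0.30000001192092896]
234 [0.0, 0.0, 0.0, 0.4, 0.8, 1.0, 1.0, 1.0, 1.0, 1.0, 1.0, 0.9] [0.0, 0.0, 0.0, 0.20000000298023224, 0.699999988079071, 1.0, 1.0, 1.0, 1.0, 1.0, 1.0, 0.800000011920929]
236 [0.0, 0.0, 0.5, 1.0, 1.0, 1.0, 1.0, 1.0, 1.0, 1.0, 1.0, 1.0] [0.0, 0.0, 0.5, 1.0, 1.0, 1.0, 1.0, 1.0, 1.0, 1.0, 1.0, 1.0]
0.0036 foot rel valve mm dx,dy [-1.04 -0.11 -0.51  1.04] 20.66
```

Residuals are small everywhere except where the case covers the top rows. The foot is within about 1 mm of the plunger's centre, and contact was at reported z of about 0.169. Pressing on to half-way.

Emit:
jog_arm:
  moves:
    - [0,0,0.01,0,0,0,-0.9]
    - [0,0,0.01,0,0,0,-0.9]
    - [0,0,0.02,0,0,0,-0.9]
    - [0,0,0.025,0,0,0,-0.9]
    - [0,0,0.025,0,0,0,-0.9]
    - [0,0,0.025,0,0,0,-0.9]
    - [0,0,0.025,0,0,0,-0.9]

```text
time_s: 24.1
eef_pos: [0.5816, -0.003, 0.163]
orientation: [-0.241, 0.97, 0.002, -0.002]
ft_force: [-0.1, -0.5, 3.0]
width: 0.0238
```

```bash
sed -i 's/; \[print(204.*$//' rel.py; sed -i 's/204:237,277:289/209:237,277:289/g' rel.py; python3 - <<'E'
from rig import arm,viewer,look_for
import numpy as np
from h import proj
f=[]
for _ in range(12):
    p=viewer.capture("scene"); s=arm.observe(); f.append(np.r_[s["ft_force"],s["eef_pos"],s["ft_torque"]])
print(np.mean(f,0).round(4),np.std(f,0).round(4),s["width"],s["orientation"])
print([(d["position"],d["p"]) for d in look_for("cap_mid",p)[:3]])
E
python3 rel.py .005 .006 .007
```

```text
[ 7.9100e-01 -3.4790e-01  2.8721e+00  5.8160e-01 -3.0000e-03  1.6300e-01
 -3.9600e-02 -2.2040e-01 -1.0000e-04] [0.5685 0.3021 0.4745 0.     0.     0.     0.0307 0.0499 0.0279] 0.023985586252730864 [-0.2414495   0.97040827  0.00243483 -0.00200059]
[([205.4, 222.2], 0.5)]
24.8 [ 0.58163958 -0.0030381   0.1630061 ] [ 0.9323778  -0.59075265  2.55429544] 0.02389923888822307
[0.1, 0.1, 0.0, 0.0, 0.0, 0.0, 0.1, 0.1, 0.1, 0.0, 0.1, 0.1, 0.0, 0.0, 0.1, 0.0, 0.0, 0.0, 0.0, 0.1, 0.1, 0.2, 0.2, 0.0, 0.0, 0.1, 0.0, 0.0]
0.005 foot rel valve mm dx,dy [ 0.63  0.03 -0.47  1.07] 1.81
[0.1, 0.1, 0.0, 0.0, 0.0, 0.0, 0.1, 0.1, 0.1, 0.1, 0.1, 0.1, 0.0, 0.0, 0.1, 0.0, 0.0, 0.0, 0.0, 0.1, 0.1, 0.2, 0.2, 0.0, 0.0, 0.0, 0.0, 0.0]
0.006 foot rel valve mm dx,dy [-0.7  -0.21 -0.5   0.99] 1.77
[0.1, 0.1, 0.0, 0.0, 0.0, 0.0, 0.1, 0.1, 0.1, 0.1, 0.1, 0.1, 0.0, 0.0, 0.1, 0.0, 0.0, 0.0, 0.0, 0.1, 0.1, 0.2, 0.4, 0.1, 0.0, 0.0, 0.0, 0.0]
0.007 foot rel valve mm dx,dy [-0.98 -0.23 -0.42  0.94] 1.99
```

Mean ft z is 2.9 N. Adding the roughly 1.8 N gauge weight gives a press of about 4.7 N, or 5–6 mm of stroke, steady. The foot fits within about 1 mm of centre and the cap is still in the tray, so I'm handing in.

```bash
python3 -c "
from rig import finish_job; print(finish_job())"
```

```text
the job is handed in; nothing more can be done
None
```

I handed the job in at about 25 s of the 69 s allowed. The cap is in the tray, and the arm is still holding the gauge upright and pressing on the plunger. No verdict was reported.

**What I did:**
- I lifted the cap off and lowered it until it touched the tray floor, then let go.
- I gripped the gauge by its faces at 35 N and drew it out along its tilted axis. I then turned it upright and centred it over the plunger.
- I pressed down in small steps until the plunger was about half-way down.

**Last checks:**

| Check | Result |
|---|---|
| Press on the valve | about 4.7 N (2.9 N measured plus an estimated 1.8 N gauge weight) |
| Plunger depth | 5–6 mm, from contact at reported z of about 0.169 and the final 0.163 |
| Foot off the plunger's centre | about 1 mm, by silhouette fit |
| Tool tilt | under 0.5° |
| Gauge upright | stem and foot vertical in the scene view when last measured, before pressing |
| Grip width | 23.9 mm, steady |
| Cap | still detected in the tray |

**Disagreements and limits:**
- **TCP offset:** the reported TCP lay about 33 mm further along the tool axis than the cameras showed. I corrected for this, and the tray and plunger contacts agreed with the correction to about 2 mm.
- **Shock position:** the scene and top views disagreed on it by about 1.3 px (roughly 5 mm in x). The final centring therefore uses only relative measurements within the scene camera.
- **Foot position in x:** an earlier estimate put the foot 2 mm off centre; the final fits gave -1 to +0.6 mm.
- **Other objects:** I did not measure whether the bystanders stayed in place. The planned paths stayed clear of them and I noticed no unexpected forces.

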